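# Heft two hand lamps and hold out the one with its batteries

## Robot

A 6-joint arm with a two-finger parallel gripper is mounted at the origin on the work surface. World frame = base frame: x ahead of the robot, y to its left, z up, the work surface at z = 0. Lengths are in mm, angles in rad, forces in N, time in s.
With the tool pointing down it reaches from about 275 to 1000 mm from the base axis. Payload 8.4 kg.
Tool frame: the origin (TCP) lies at the very end of the fingers, on their centre line; the grasp point (between the pads) lies r.hold_point_z behind it (r.hold_point_z is the distance from the TCP to the grasp point, in mm); x points along the fingers, z is the direction in which the jaws open and shut, and the axes are right-handed (so a half turn about x gives the same grasp; the last joint's range is limited). The gripper opens to 85 mm and grips with 20 to 120 N. Pads are 22 mm wide; open, the fingers measure 114 mm over their backs; the gripper's body (76 mm by 85 mm) begins 54 mm behind the grasp point. The pads swing forward as they close: fully open they stand 13 mm farther back than shut.
Start: joints at [1.314, 0.353, 1.633, -0, 1.155, -0.002], TCP at [157.531, 604.824, 197.181] pointing down, gripper open.
Joint ranges: [-2.63, 2.63], [-0.92, 2.1], [0.06, 2.66], [-1.3, 4.44], [0, 2.69], [-3.02, 3.02]. Speed limits (rad/s): [2.22, 2.22, 2.79, 3.14, 3.14, 3.14].

## Interface

Orientations are given as [roll, pitch, yaw] about the fixed x, y, z axes, in that order (R = Rz(yaw) Ry(pitch) Rx(roll)).
In Python, from rig import r gives the robot as it stands.
- The arm moves only by the tool jog_arm, never from a script. Its argument "series" is a list of rows, each a list of 7 numbers: the turn, a rotation vector about the tool's x, y, z in degrees, then the shift along the tool's x, y, z in cm, then the opening, from 0 (shut) to 1 (fully open). In form: [[wx, wy, wz, tx, ty, tz, fingers], ...]. A call has 1 to 20 rows; each row shifts and turns the commanded pose from where the row before left it, along the tool's axes as they then stand; what a row does not reach is not made up. A row lasts 1/10 s, in which the tool goes at most 50 mm and 8.59 degrees, less where a joint would pass 70% of its speed; a pose out of reach is approached as far as the arm can. A call with a gripper value outside its range is refused whole. The fingers move at their own pace and stop on an object; "force" is the grip in N (left out, the last holds). Time passes only in rows, so rows that do not move let the fingers close. It gives the time, the measured TCP pose, the force and the opening at its end, in the units of the state.
- r.sense(): the state, without advancing time (a new reading comes with each control period).
- r.grab_frame(name): name is "side" or "top"; returns (picture, depth): 384x512x3 uint8, red, green, blue; 384x512 float32, mm along the optical axis (not along the pixel's ray), 0 where there is no reading.
- r.get_calibration(name): a dict with "mtx" (3x3 intrinsics, pixels), "position" and "rotation" of the camera in the world. Camera axes: x right, y down, z forward; pixel columns grow to the right and rows downward; lengths in mm; the calibration is good to about 2 mm. A picture is of the moment at which its call begins. get_calibration takes no time and is no camera call.
- r.sign_off(): hands the job in, once; it reports no verdict.
The state is a dict: "clock": time; "qpos": joint angles; "qvel": joint speeds; "joint_efforts": joint torques, N m; "eef_pos": TCP position; "tcp_rot": TCP orientation; "contact_force": force on the tool from outside, world axes, zero at the start; "wrist_torque": the same for the moment, N m; "opening": opening from 0.0 (shut) to 1.0 (fully open).
Only numpy, scipy, OpenCV 4.12 (cv2) and the standard library are available. Lean on these libraries where they do the work, as an engineer would, in place of code of your own. Each camera call takes 0.05 s, during which the arm holds its last target.

## Task

The delivery rider is waiting for a lamp, and only one of the two look-alike black hand lamps standing lens-down on the counter has its batteries in. Lift each lamp clear of the counter on its own, in turn, to feel which is heavier; stand the lighter one back upright where it stood, and finish while still holding the heavier one still and upright, as it stood, centred about 10 cm above the pick-up tray with the padlock, for the rider to take: do not put it down or let it go. Keep the lamps upright throughout and leave everything else where it is.

Things in the scene. Friction and masses are not known exactly. Their poses are not given: they have to be found in the camera images.
- lamp_a_centre (a point): one of two look-alike black hand lamps, loose, standing lens-down: head 58 mm across up to 30 mm, tapering to a barrel 42 mm across from 50 mm up to the top at 190 mm. The one with its two battery cells weighs about 0.37 to 0.47 kg, the one without about 0.17 to 0.21 kg; which is which changes. Point: on its axis, 95 mm above its foot; z up. The barrel bears a firm grip
- lamp_b_centre (a point): one of two look-alike black hand lamps, loose, standing lens-down: head 58 mm across up to 30 mm, tapering to a barrel 42 mm across from 50 mm up to the top at 190 mm. The one with its two battery cells weighs about 0.37 to 0.47 kg, the one without about 0.17 to 0.21 kg; which is which changes. Point: on its axis, 95 mm above its foot; z up. The barrel bears a firm grip
- tray_centre (a point): centre of the pick-up tray's inner floor, 3 mm above the counter: a shallow aluminium tray, 240 mm (its x) by 170 mm (its y), rim 22 mm high, fixed to the counter, to the left or the right of the lamps; a padlock lies in it
- padlock_centre (a point): a brass padlock, loose, lying in the tray, about 100 mm long (its x) with its shackle and 50 mm across, 22 mm high (its top is 25 mm above the counter); the point is half-way up it. Leave it alone
- board_centre (a point): centre of the top of a wooden cutting board, 260 mm by 170 mm, 18 mm thick, fixed, on the other side of the lamps from the tray
- turner: a turner (spatula) 230 mm long, loose, lying on the board; leave it alone
- soy_bottle_centre (a point): amber soy sauce bottle, 58 mm in diameter, 200 mm tall, loose, upright, beyond the lamps; the point is half-way up. Leave it alone
- chopstick_pot_centre (a point): steel pot 72 mm in diameter, 115 mm tall, with chopsticks standing up to 220 mm, loose, beyond the lamps; the point is half-way up the pot. Leave it alone
- shaker_centre (a point): steel shaker 60 mm in diameter, 96 mm tall, loose, beyond the lamps; the point is half-way up. Leave it alone
- sauce_dish: white sauce dish 62 mm in diameter, 18 mm high, loose, between the two lamps; origin under its centre. Leave it alone
- soup_spoon: spoon 170 mm long, loose, lying between the lamps and the robot; leave it alone
Things that resemble listed ones, but are neither listed nor needed, are in the scene too. What is shaped like the part that bears lamp_b_centre but purple or turquoise is not meant.

How it is judged:
By the outcome, as a careful person would: the job done as asked, in the order asked, and still so for the second after the job is handed in, while the arm keeps its last pose, push and grip.
It also fails if it takes over 72 s, if anything falls off the work surface, if the arm or the gripper's body presses on something with over 40 N, if the wrist force passes 120 N, or if a joint passes its speed limit or range.

## Working session

There is one attempt and no reset: what is moved stays moved. The work goes in short steps, Python scripts to look and compute and a tool call to move; the robot and the scene stay as the last step left them, time stands still between calls to the robot, and variables do not carry over. Pictures are saved under pics/ and viewed, and the job is handed in when it is done.

Besides the shell and the picture viewer there is one more tool, called after "Emit:" by a JSON object that holds its "name" and its "arguments". jog_arm: Moves the arm, as the interface text tells. Its arguments: {"type":"object","properties":{"series":{"type":"array"},"force":{"type":"number"}},"required":["series"]}

```bash
ls; mkdir -p pics; python3 - <<'E'
from rig import r
import cv2,numpy as np
print(r.sense(), r.hold_point_z)
for n in("side","top"):
    p,d=r.grab_frame(n); cv2.imwrite(f"pics/{n}0.png",p[:,:,::-1]); np.savez(f"pics/{n}0.npz",p=p,d=d)
    print(n,r.get_calibration(n))
E
```

```text
pics
{'clock': 0.0, 'qpos': array([ 1.31361297e+00,  3.53664426e-01,  1.63417294e+00, -1.49840972e-05,
        1.15519880e+00, -2.42865539e-03]), 'qvel': array([-4.12066505e-04,  1.41808346e-03, -4.83986076e-05, -1.30671937e-03,
        1.27939422e-03, -6.71329078e-04]), 'joint_efforts': array([-1.30407298e-03, -6.05268574e+01, -3.42049563e+01, -1.50485653e-05,
        9.74100869e-03, -1.02722464e-05]), 'eef_pos': array([157.38766086, 604.29126656, 196.43495083]), 'tcp_rot': array([-3.13453101,  1.56935274, -1.81848333]), 'contact_force': array([ 0.42152734,  0.22087577, -0.0920466 ]), 'wrist_torque': array([-0.01773177, -0.03417045, -0.02317213]), 'opening': 0.9938942202509146} 18.700000000000003
side {'mtx': array([[380.61607156,   0.        , 255.05198889],
       [  0.        , 380.61607156, 191.33180354],
       [  0.        ,   0.        ,   1.        ]]), 'position': array([ 382.54227264, -754.11353039,  690.83296221]), 'rotation': array([-2.22913954, -0.0166726 , -0.2067708 ])}
top {'mtx': array([[490.85705911,   0.        , 254.29918637],
       [  0.        , 490.85705911, 190.8534768 ],
       [  0.        ,   0.        ,   1.        ]]), 'position': array([ 390.29572974,  -13.93035462, 1616.18258921]), 'rotation': array([-3.04183828e+00,  1.59146872e-03, -1.57383083e+00])}
```

View pics/top0.png

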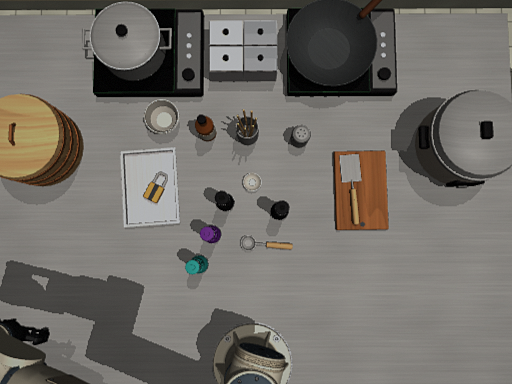

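View pics/side0.png

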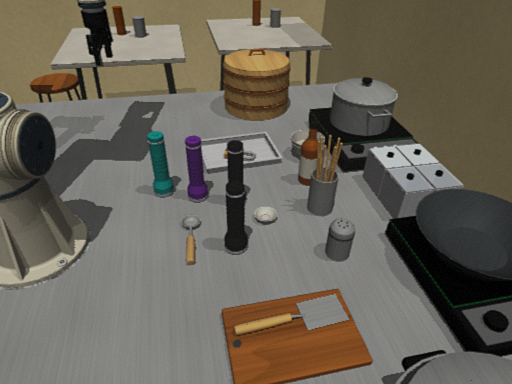

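The top view shows the black lamps at pixels (225,201) and (280,210). The look-alikes are purple (210,233) and turquoise (197,264), and neither is wanted. The tray with the padlock is at about (150,187), to the left. The sauce dish is at (252,182), the spoon at (265,244), and the bottle, pot and shaker are behind the lamps.

```bash
cat > h.py <<'E'
from rig import r
import cv2,numpy as np
from scipy.spatial.transform import Rotation as R
def cloud(n,d):
    c=r.get_calibration(n); K=c['mtx']; v,u=np.mgrid[0:384,0:512]
    P=np.stack([(u-K[0,2])/K[0,0]*d,(v-K[1,2])/K[1,1]*d,d],-1)
    return P@R.from_euler('xyz',c['rotation']).as_matrix().T+c['position']
def load(n,k):
    f=np.load(f"pics/{n}{k}.npz"); return f['p'],f['d'],cloud(n,f['d'])
def circ(P):
    A=np.c_[2*P[:,:2],np.ones(len(P))]; s=np.linalg.lstsq(A,(P[:,:2]**2).sum(1),rcond=None)[0]
    return s[:2],np.sqrt(s[2]+s[:2]@s[:2])
E
python3 - <<'E'
from h import *
p,d,W=load('top',0)
print("table z",np.median(W[250:300,300:400,2]))
def box(n,u0,u1,v0,v1,z0,z1):
    w=W[v0:v1,u0:u1].reshape(-1,3); w=w[(w[:,2]>z0)&(w[:,2]<z1)]
    if len(w): print(n,len(w),w.min(0).round(),w.max(0).round(),((w.min(0)+w.max(0))/2).round(1),w.mean(0).round(1))
box("A top",210,238,185,215,180,200)
box("B top",266,294,195,225,180,200)
box("purple",198,222,222,246,180,200)
box("turq",184,212,250,278,180,200)
box("dish",238,266,168,196,8,30)
box("tray rim",115,185,140,235,14,40)
box("padlock",140,170,168,206,18,40)
box("bottle",190,218,108,142,150,215)
box("pot",222,262,105,148,90,230)
box("shaker",285,315,118,150,80,110)
box("spoon",235,296,234,254,3,40)
q,e,S=load('side',0)
box2=lambda n,u0,u1,v0,v1,z0,z1:None
def sb(n,u0,u1,v0,v1,z0,z1):
    m=np.zeros((384,512),bool); m[v0:v1,u0:u1]=1
    m&=(S[...,2]>z0)&(S[...,2]<z1)&(q.max(2)<90)
    for lo in range(int(z0),int(z1),15):
        w=S[m&(S[...,2]>=lo)&(S[...,2]<lo+15)]
        if len(w)>5: print(n,lo,len(w),circ(w),w.mean(0).round(1))
sb("sideB",222,250,180,258,60,188)
sb("sideA",222,250,138,182,90,188)
def big(p,u0,u1,v0,v1,s): return cv2.resize(p[v0:v1,u0:u1],None,fx=s,fy=s,interpolation=cv2.INTER_CUBIC)
cv2.imwrite("pics/crop1.png",np.hstack([big(p,180,310,170,280,4)[:400],big(q,215,285,130,265,3)[:400]])[:,:,::-1]) if False else cv2.imwrite("pics/crop1.png",big(p,110,310,140,280,4)[:,:,::-1])
cv2.imwrite("pics/crop2.png",big(q,140,290,120,265,4)[:,:,::-1])
E
```

```text
table z -0.2830674309572032
A top 159 [495.  65. 181.] [536. 103. 199.] [515.6  83.8 190.4] [515.   83.8 189.2]
B top 158 [ 468. -113.  180.] [507. -72. 196.] [487.3 -92.7 188.1] [486.3 -91.9 189.8]
purple 163 [391. 108. 182.] [431. 146. 199.] [410.9 127.1 190.3] [411.  126.5 189.6]
turq 167 [296. 148. 181.] [336. 188. 197.] [316.  167.9 188.7] [315.4 167.2 189.4]
dish 182 [541. -41.   8.] [624.  35.  26.] [582.3  -2.7  17.2] [583.1  -5.5  14.1]
tray rim 1066 [437. 232.  14.] [697. 431.  36.] [566.7 331.5  24.9] [564.7 327.   21.8]
padlock 278 [515. 274.  18.] [613. 351.  36.] [564.  312.6  26.8] [553.3 315.5  24.3]
bottle 94 [734. 131. 150.] [761. 156. 206.] [747.1 143.8 178.1] [745.4 142.9 190.3]
pot 269 [707. -24.  90.] [776.  45. 222.] [741.4  10.5 155.8] [742.4  10.6 140.8]
shaker 260 [ 698. -189.   80.] [ 754. -132.  107.] [ 726.  -160.7   93.8] [ 724.6 -159.5   92.3]
spoon 477 [ 348. -144.    3.] [410.  52.  27.] [378.8 -46.3  14.9] [378.3 -44.6  10.8]
sideB 60 80 (array([492.14451469, -18.86606287]), np.float64(91.17573177528219)) [ 483.5 -106.4   67.6]
sideB 75 99 (array([49
[... 832 characters left out ...]
ay([513.59414751,  82.22157251]), np.float64(18.869088392253385)) [510.4  68.   97.8]
sideA 105 67 (array([513.93923599,  82.6905934 ]), np.float64(19.44905099330417)) [510.6  68.5 112.6]
sideA 120 72 (array([514.32568703,  83.18241489]), np.float64(19.935917318542383)) [511.9  68.  127.2]
sideA 135 78 (array([514.52474621,  82.6398147 ]), np.float64(19.562425433310644)) [511.8  68.  142.5]
sideA 150 76 (array([514.27920137,  83.19725612]), np.float64(19.525098837665855)) [511.9  68.1 157.7]
sideA 165 68 (array([514.3773868 ,  83.89810881]), np.float64(20.10648083703376)) [512.3  68.3 172.5]
sideA 180 47 (array([509.48563593,   6.56966709]), np.float64(65.08683931275557)) [512.   66.8 184.7]
```

```bash
ls pics
```

```text
crop1.png
crop2.png
side0.npz
side0.png
top0.npz
top0.png
```

View pics/crop1.png

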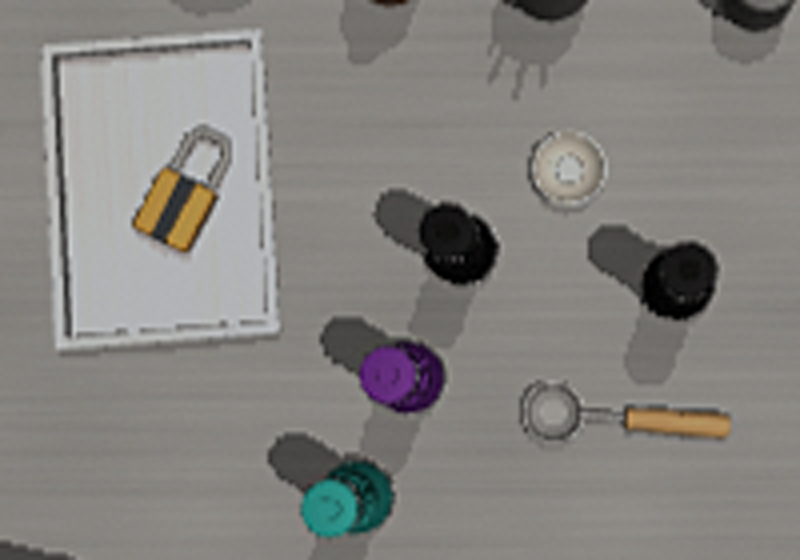

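View pics/crop2.png

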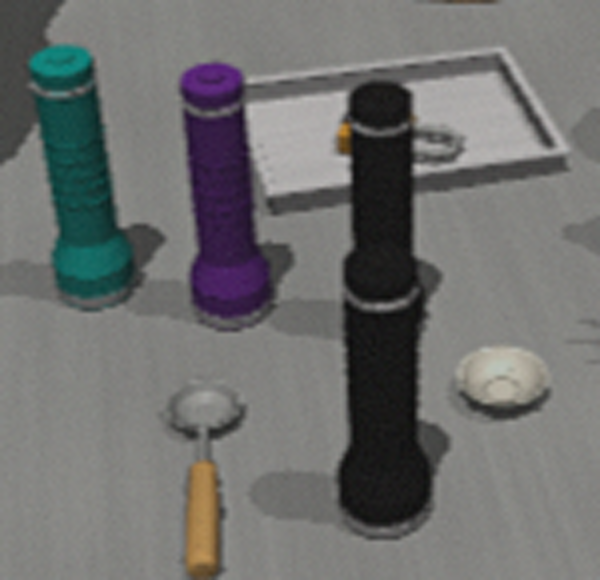

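```bash
cat >> h.py <<'E'
def rel(target,s=None):
    s=s or r.sense(); M=R.from_euler('xyz',s['tcp_rot']).as_matrix()
    return M.T@(np.array(target)-s['eef_pos'])/10
E
python3 - <<'E'
from h import *
s=r.sense(); M=R.from_euler('xyz',s['tcp_rot']).as_matrix(); print(M.round(4))
p,d,W=load('top',0)
w=W[140:235,112:187].reshape(-1,3); m=(w[:,2]>12)&(w[:,2]<30)
w=w[m]; print(cv2.minAreaRect(w[:,:2].astype(np.float32)))
K=r.get_calibration('top');
pts=np.float32([[120.5,151],[175.5,147.5],[180,222.5],[124,227.5]]); Rm=R.from_euler('xyz',K['rotation']).as_matrix()
o=[]
for u,v in pts:
    ray=Rm@np.linalg.solve(K['mtx'],[u,v,1]); o.append(K['position']+ray*(22-K['position'][2])/ray[2])
o=np.array(o);print(o.round(),o.mean(0),np.linalg.norm(o-np.roll(o,1,0),axis=1))
for t in ([515,83.5,300],[515,83.5,137],[486,-92.5,137]): print(t,rel(t).round(2))
E
```

```text
[[-3.000e-04 -9.677e-01  2.520e-01]
 [-1.200e-03  2.520e-01  9.677e-01]
 [-1.000e+00  0.000e+00 -1.200e-03]]
((566.4912109375, 331.3941650390625), (250.74429321289062, 184.49362182617188), 4.259658336639404)
[[683. 428.  22.]
 [694. 247.  22.]
 [447. 229.  22.]
 [432. 411.  22.]] [564.15734157 328.92686732  22.        ] [251.88922661 181.30307672 247.38571616 182.02363537]
[515, 83.5, 300] [-10.3  -47.73 -41.41]
[515, 83.5, 137] [  6.   -47.73 -41.39]
[486, -92.5, 137] [  6.03 -49.36 -59.15]
```

Emit:
{"name": "jog_arm", "arguments": {"series": [[0,0,0,-4,0,0,1],[0,0,0,-4,0,0,1],[0,0,0,-3,0,0,1],[0,0,0,0,-3,-2.6,1],[0,0,0,0,-3,-2.6,1],[0,0,0,0,-3,-2.6,1],[0,0,0,0,-3,-2.6,1],[0,0,0,0,-3,-2.6,1],[0,0,0,0,-3,-2.6,1],[0,0,0,0,-3,-2.6,1],[0,0,0,0,-3,-2.6,1],[0,0,0,0,-3,-2.6,1],[0,0,0,0,-3,-2.6,1],[0,0,0,0,-3,-2.6,1],[0,0,0,0,-3,-2.6,1],[0,0,0,0,-3,-2.6,1],[0,0,0,0,-3,-2.6,1],[0,0,0,0,0,0,1],[0,0,0,0,0,0,1]], "force": 40}}

```text
clock: 2.0
eef_pos: [472.2, 146.1, 306.8]
tcp_rot: [1.797, 1.57, 3.11]
contact_force: [0.2, 0.2, -0.1]
opening: 0.999
```

```bash
python3 - <<'E'
from h import *
s=r.sense(); print(s['clock'],s['eef_pos'],s['contact_force'],s['opening'],s['qpos'])
M=R.from_euler('xyz',s['tcp_rot']).as_matrix(); print(M.round(4))
print(rel([515,83.5,300]),rel([515,83.5,137]))
E
```

```text
2.0 [472.15268973 146.07289866 306.75288377] [ 0.18929045  0.16063089 -0.1270196 ] 0.9986794333618925 [ 2.96735216e-01  5.22941465e-02  1.76591460e+00  3.60318811e-04
  1.32441126e+00 -1.01707502e+00]
[[-1.100e-03 -9.671e-01  2.543e-01]
 [ 0.000e+00  2.543e-01  9.671e-01]
 [-1.000e+00  1.100e-03 -2.000e-04]]
[ 0.67042936 -5.73556598 -4.96209816] [16.97041977 -5.75280425 -4.95813555]
```

Emit:
{"name": "jog_arm", "arguments": {"series": [[0,0,0,0,-2,-1.7,1],[0,0,0,0,-2,-1.7,1],[0,0,0,0,-1.75,-1.56,1],[0,0,0,0,0,0,1],[0,0,0,0,0,0,1]]}}

```text
clock: 2.5
eef_pos: [514.7, 85.2, 306.9]
tcp_rot: [1.35, 1.57, 2.666]
contact_force: [-1.1, 1.2, -0.3]
opening: 1.001
```

```bash
python3 - <<'E'
from h import *
s=r.sense(); print(s['clock'],s['eef_pos'])
print(rel([515,83.5,137]))
p,d=r.grab_frame('side'); cv2.imwrite("pics/side1.png",p[:,:,::-1])
E
```

```text
2.5 [514.72161403  85.17811193 306.91981453]
[16.9918647  -0.08672352 -0.15931813]
```

View pics/side1.png

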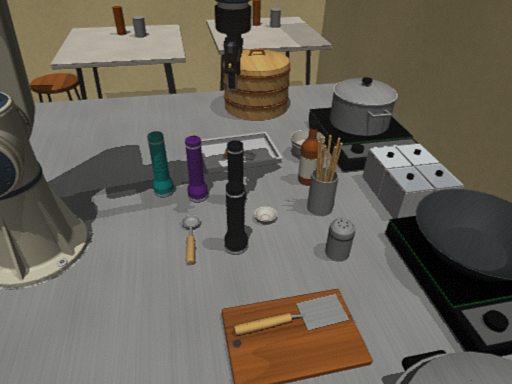

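The gripper is above the rear black lamp (236,150) and the way down is clear.

Emit:
{"name": "jog_arm", "arguments": {"series": [[0,0,0,3,-0.05,-0.08,1],[0,0,0,3,0,0,1],[0,0,0,3,0,0,1],[0,0,0,2,0,0,1],[0,0,0,2,0,0,1],[0,0,0,2,0,0,1],[0,0,0,2,0,0,1],[0,0,0,0,0,0,1],[0,0,0,0,0,0,1],[0,0,0,0,0,0,1]]}}

```text
clock: 3.55
eef_pos: [516.2, 84.0, 138.4]
tcp_rot: [-1.1, 1.569, 0.217]
contact_force: [-0.5, 0.5, -0.7]
opening: 1.0
```

```bash
python3 - <<'E'
from h import *
s=r.sense(); print(s['clock'],s['eef_pos'],s['contact_force'])
print(rel([515,83.5,137]))
p,d=r.grab_frame('side'); cv2.imwrite("pics/side2.png",cv2.resize(p[90:260,130:340],None,fx=3.5,fy=3.5,interpolation=cv2.INTER_CUBIC)[:,:,::-1])
E
```

```text
3.55 [516.23145201  83.99077578 138.37374888] [-0.54426119  0.49607479 -0.67315962]
[ 0.13715706  0.10705745 -0.07856114]
```

View pics/side2.png

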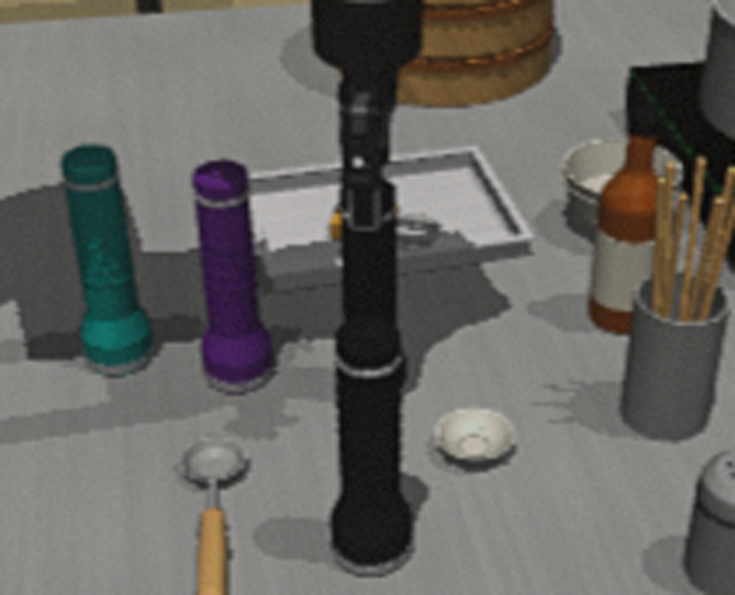

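The near finger overlaps the top of lamp A and nothing is touching. I'll close the fingers.

Emit:
{"name": "jog_arm", "arguments": {"series": [[0,0,0,0,0.05,0,0],[0,0,0,0,0,0,0],[0,0,0,0,0,0,0],[0,0,0,0,0,0,0],[0,0,0,0,0,0,0],[0,0,0,0,0,0,0],[0,0,0,0,0,0,0],[0,0,0,0,0,0,0]], "force": 60}}

```text
clock: 4.4
eef_pos: [515.9, 83.6, 137.9]
tcp_rot: [-1.016, 1.569, 0.3]
contact_force: [-0.7, 0.1, 5.1]
opening: 0.468
```

```bash
python3 - <<'E'
from h import *
for i in range(8):
    s=r.sense(); print(s['clock'],s['eef_pos'].round(1),s['contact_force'].round(2),s['opening'])
E
```

```text
4.4 [515.9  83.6 137.9] [-0.67  0.09  5.08] 0.4678166666297802
4.4 [515.9  83.6 137.9] [-0.67  0.09  5.08] 0.4678166666297802
4.4 [515.9  83.6 137.9] [-0.67  0.09  5.08] 0.4678166666297802
4.4 [515.9  83.6 137.9] [-0.67  0.09  5.08] 0.4678166666297802
4.4 [515.9  83.6 137.9] [-0.67  0.09  5.08] 0.4678166666297802
4.4 [515.9  83.6 137.9] [-0.67  0.09  5.08] 0.4678166666297802
4.4 [515.9  83.6 137.9] [-0.67  0.09  5.08] 0.4678166666297802
4.4 [515.9  83.6 137.9] [-0.67  0.09  5.08] 0.4678166666297802
```

Emit:
{"name": "jog_arm", "arguments": {"series": [[0,0,0,-0.3,0,0,0],[0,0,0,-0.7,0,0,0],[0,0,0,-1,0,0,0],[0,0,0,-1.5,0,0,0],[0,0,0,-1.5,0,0,0],[0,0,0,-1,0,0,0],[0,0,0,0,0,0,0],[0,0,0,0,0,0,0],[0,0,0,0,0,0,0],[0,0,0,0,0,0,0],[0,0,0,0,0,0,0],[0,0,0,0,0,0,0]]}}

```text
clock: 5.6
eef_pos: [515.0, 83.4, 196.9]
tcp_rot: [2.015, 1.57, -2.952]
contact_force: [-0.5, -0.5, -3.7]
opening: 0.466
```

```bash
python3 - <<'E'
from h import *
F=[]
for i in range(8):
    p,d=r.grab_frame('side'); s=r.sense(); F.append(s['contact_force'])
print(np.array(F).round(2),np.mean(F,0)); print(s['clock'],s['eef_pos'],s['opening'],s['wrist_torque'])
print(R.from_euler('xyz',s['tcp_rot']).as_matrix().round(4))
np.savez("pics/side3.npz",p=p,d=d)
cv2.imwrite("pics/side3.png",cv2.resize(p[90:260,130:340],None,fx=3.5,fy=3.5,interpolation=cv2.INTER_CUBIC)[:,:,::-1])
E
```

```text
[[ 0.08 -0.01 -3.96]
 [-0.88  0.6  -4.38]
 [-0.61 -0.11 -3.95]
 [ 1.02 -0.37 -4.48]
 [-0.49  0.04 -3.69]
 [ 0.79 -0.66 -4.42]
 [ 0.69  0.15 -4.97]
 [-0.74 -0.01 -4.15]] [-0.01776    -0.04445187 -4.24761385]
6.0 [515.15711727  83.45597301 197.20113683] 0.4655269638049113 [-0.014313    0.01283174 -0.01948602]
[[ 0.     -0.9677  0.252 ]
 [ 0.      0.252   0.9677]
 [-1.     -0.      0.    ]]
```

View pics/side3.png

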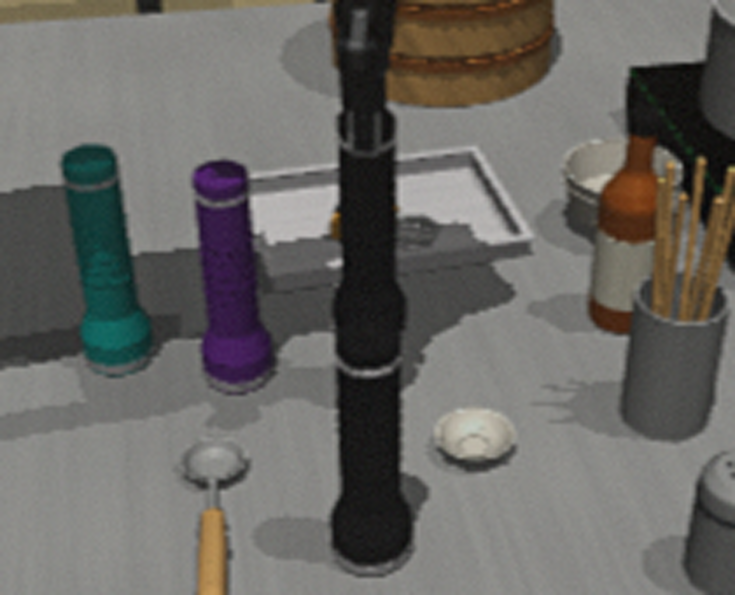

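Lamp A hangs upright and reads about 4.2 N, or 0.43 kg, which suggests it is the heavier one. I'll stand it back, then lift B to compare.

Emit:
{"name": "jog_arm", "arguments": {"series": [[0,0,0,1,0,0,0],[0,0,0,1.5,0,0,0],[0,0,0,1.2,0,0,0],[0,0,0,1,0,0,0],[0,0,0,0.6,0,0,0],[0,0,0,0.3,0,0,0],[0,0,0,0.2,0,0,0],[0,0,0,0,0,0,0],[0,0,0,0,0,0,0],[0,0,0,0,0,0,0],[0,0,0,0,0,0,0]]}}

```text
clock: 7.1
eef_pos: [515.4, 83.5, 139.5]
tcp_rot: [-1.182, 1.57, 0.134]
contact_force: [0.1, -0.4, -3.8]
opening: 0.465
```

Emit:
{"name": "jog_arm", "arguments": {"series": [[0,0,0,0.1,0,0,0],[0,0,0,0.1,0,0,0],[0,0,0,0,0,0,0],[0,0,0,0,0,0,0]]}}

```text
clock: 7.5
eef_pos: [515.9, 83.6, 137.9]
tcp_rot: [-1.149, 1.569, 0.167]
contact_force: [0.0, 0.2, 6.5]
opening: 0.464
```

It is resting on the counter. Releasing and rising.

Emit:
{"name": "jog_arm", "arguments": {"series": [[0,0,0,-0.1,0,0,0.5],[0,0,0,0,0,0,0.6],[0,0,0,0,0,0,0.8],[0,0,0,0,0,0,1],[0,0,0,0,0,0,1],[0,0,0,0,0,0,1],[0,0,0,0,0,0,1],[0,0,0,-0.5,0,0,1],[0,0,0,-1.5,0,0,1],[0,0,0,-2,0,0,1],[0,0,0,-3,0,0,1],[0,0,0,-3,0,0,1],[0,0,0,-4,0,0,1],[0,0,0,-3,0,0,1],[0,0,0,0,0,0,1],[0,0,0,0,0,0,1]]}}

```text
clock: 9.1
eef_pos: [515.3, 83.5, 308.8]
tcp_rot: [-1.18, 1.569, 0.136]
contact_force: [-0.7, -0.8, -0.3]
opening: 1.003
```

```bash
python3 - <<'E'
from h import *
s=r.sense(); print(s['clock'],s['eef_pos'],s['contact_force'])
print(rel([486,-92.5,307]))
p,d=r.grab_frame('side'); np.savez("pics/side4.npz",p=p,d=d)
cv2.imwrite("pics/side4.png",cv2.resize(p[90:260,130:340],None,fx=3.5,fy=3.5,interpolation=cv2.INTER_CUBIC)[:,:,::-1])
S=cloud('side',d)
m=np.zeros((384,512),bool); m[138:182,222:250]=1
m&=(S[...,2]>100)&(S[...,2]<180)&(p.max(2)<90)&(S[...,1]>30); print(circ(S[m]))
E
```

```text
9.1 [515.32340998  83.46405344 308.77846653] [-0.72966686 -0.77422267 -0.28323433]
[  0.17016766  -1.59719061 -17.76749164]
(array([514.67189599,  83.1816413 ]), np.float64(19.581456340672084))
```

View pics/side4.png

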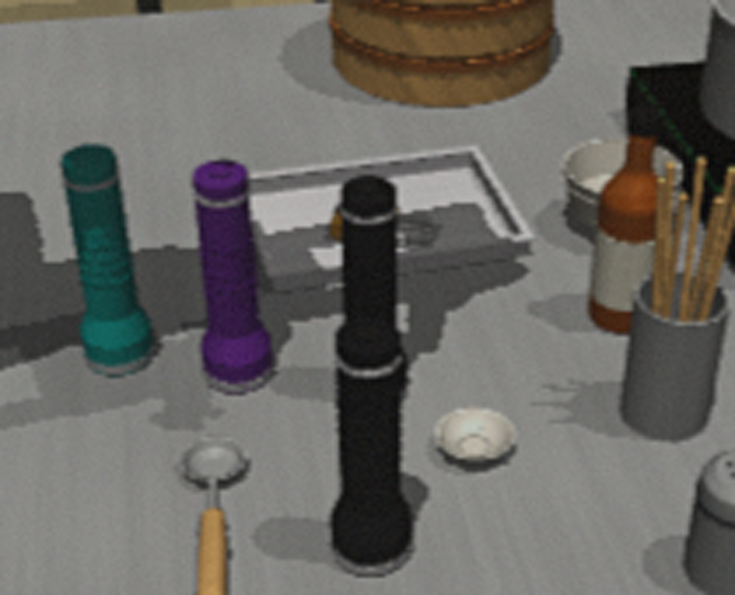

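Lamp A stands upright at (514.7, 83.2), within 1 mm of where it started. Next is lamp B, the front black one.

Emit:
{"name": "jog_arm", "arguments": {"series": [[0,0,0,0,-0.2,-2,1],[0,0,0,0,-0.4,-4,1],[0,0,0,0,-0.4,-4,1],[0,0,0,0,-0.4,-4,1],[0,0,0,0,-0.2,-2.5,1],[0,0,0,0,0,-1.3,1],[0,0,0,0,0,0,1],[0,0,0,0,0,0,1],[0,0,0,0,0,0,1]]}}

```text
clock: 10.05
eef_pos: [485.9, -91.7, 307.9]
tcp_rot: [0.899, 1.57, 2.216]
contact_force: [0.1, 0.4, -0.6]
opening: 1.001
```

```bash
python3 - <<'E'
from h import *
s=r.sense(); print(s['clock'],s['eef_pos'],s['contact_force'])
print(rel([486,-92.5,138]))
E
```

```text
10.05 [485.92414295 -91.71872612 307.90819447] [ 0.0708706   0.43447094 -0.59478891]
[16.99077422 -0.03527597 -0.08033636]
```

Emit:
{"name": "jog_arm", "arguments": {"series": [[0,0,0,3,0,-0.08,1],[0,0,0,3,0,0,1],[0,0,0,3,0,0,1],[0,0,0,2,0,0,1],[0,0,0,2,0,0,1],[0,0,0,2,0,0,1],[0,0,0,1.9,0,0,1],[0,0,0,0,0,0,1],[0,0,0,0,0,0,1],[0,0,0,0,0,0,1],[0,0,0,0,0,0,0],[0,0,0,0,0,0,0],[0,0,0,0,0,0,0],[0,0,0,0,0,0,0],[0,0,0,0,0,0,0],[0,0,0,0,0,0,0],[0,0,0,0,0,0,0],[0,0,0,0,0,0,0]]}}

```text
clock: 11.85
eef_pos: [486.4, -93.7, 140.1]
tcp_rot: [-1.432, 1.569, -0.116]
contact_force: [-1.1, 1.1, 6.4]
opening: 0.465
```

Emit:
{"name": "jog_arm", "arguments": {"series": [[0,0,0,-0.3,0,0,0],[0,0,0,-0.7,0,0,0],[0,0,0,-1,0,0,0],[0,0,0,-1.5,0,0,0],[0,0,0,-1.5,0,0,0],[0,0,0,-1,0,0,0],[0,0,0,0,0,0,0],[0,0,0,0,0,0,0],[0,0,0,0,0,0,0],[0,0,0,0,0,0,0],[0,0,0,0,0,0,0],[0,0,0,0,0,0,0]]}}

```text
clock: 13.05
eef_pos: [485.4, -93.6, 198.9]
tcp_rot: [1.631, 1.57, 2.947]
contact_force: [0.1, 0.5, -1.3]
opening: 0.467
```

```bash
python3 - <<'E'
from h import *
F=[]
for i in range(8):
    p,d=r.grab_frame('side'); s=r.sense(); F.append(s['contact_force'])
print(np.array(F)[:,2].round(2),np.mean(F,0)); print(s['clock'],s['eef_pos'],s['opening'])
cv2.imwrite("pics/side5.png",cv2.resize(p[90:260,130:340],None,fx=3.5,fy=3.5,interpolation=cv2.INTER_CUBIC)[:,:,::-1])
E
```

```text
[-1.47 -2.17 -2.83 -2.75 -1.92 -2.31 -2.46 -2.63] [-0.08789732  0.19891727 -2.31889911]
13.45 [485.60427004 -93.61065817 199.1919577 ] 0.4683693880048983
```

View pics/side5.png

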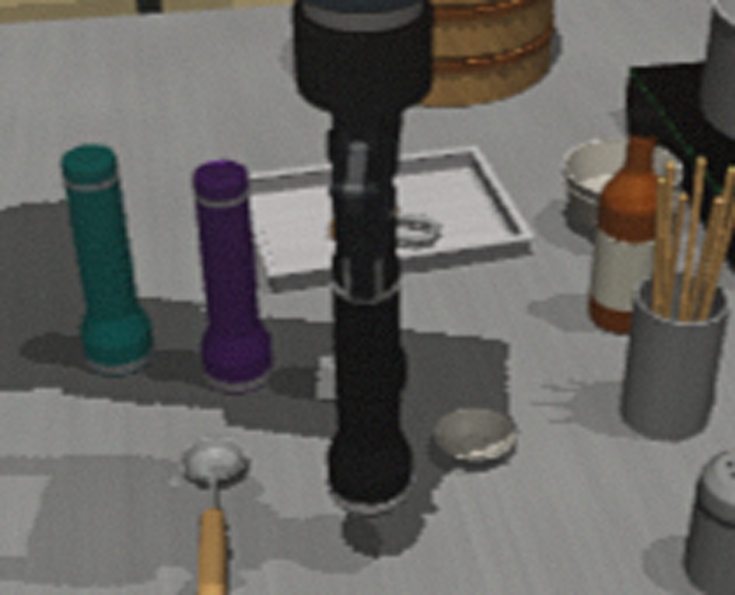

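Lamp B reads about 2.3 N, or 0.22 kg, and it hangs clear and upright, so B is lighter and A is heavier. I'll stand B back, correcting for a 1 mm shift on closing.

Emit:
{"name": "jog_arm", "arguments": {"series": [[0,0,0,1,0,0.05,0],[0,0,0,1.5,0,0.05,0],[0,0,0,1.2,0,0,0],[0,0,0,1,0,0,0],[0,0,0,0.6,0,0,0],[0,0,0,0.3,0,0,0],[0,0,0,0.2,0,0,0],[0,0,0,0.1,0,0,0],[0,0,0,0,0,0,0],[0,0,0,0,0,0,0],[0,0,0,0,0,0,0]]}}

```text
clock: 14.55
eef_pos: [486.0, -92.7, 140.5]
tcp_rot: [-1.545, 1.57, -0.229]
contact_force: [0.3, 0.1, -1.8]
opening: 0.468
```

Emit:
{"name": "jog_arm", "arguments": {"series": [[0,0,0,0.1,0,0,0],[0,0,0,0,0,0,0],[0,0,0,0,0,0,0]]}}

```text
clock: 14.85
eef_pos: [486.8, -92.8, 140.1]
tcp_rot: [-1.47, 1.569, -0.154]
contact_force: [-0.2, 0.4, 5.2]
opening: 0.463
```

Emit:
{"name": "jog_arm", "arguments": {"series": [[0,0,0,0,0,0,0.5],[0,0,0,0,0,0,0.6],[0,0,0,0,0,0,0.8],[0,0,0,0,0,0,1],[0,0,0,0,0,0,1],[0,0,0,0,0,0,1],[0,0,0,0,0,0,1],[0,0,0,-0.5,0,0,1],[0,0,0,-1.5,0,0,1],[0,0,0,-2,0,0,1],[0,0,0,-3,0,0,1],[0,0,0,-3,0,0,1],[0,0,0,-4,0,0,1],[0,0,0,-3,0,0,1],[0,0,0,0,0,0,1],[0,0,0,0,0,0,1]]}}

```text
clock: 16.45
eef_pos: [486.0, -92.7, 309.7]
tcp_rot: [-1.516, 1.569, -0.2]
contact_force: [0.2, -0.3, -0.3]
opening: 1.004
```

```bash
python3 - <<'E'
from h import *
s=r.sense(); print(s['clock'],s['eef_pos'],s['contact_force'])
print(rel([515,83.4,308]))
p,d=r.grab_frame('side'); np.savez("pics/side6.npz",p=p,d=d)
cv2.imwrite("pics/side6.png",p[:,:,::-1])
S=cloud('side',d)
m=np.zeros((384,512),bool); m[180:258,222:250]=1
m&=(S[...,2]>90)&(S[...,2]<180)&(p.max(2)<90)&(S[...,1]<30)
for lo in (90,150): print(circ(S[m&(S[...,2]>lo)&(S[...,2]<lo+30)]))
E
```

```text
16.45 [485.98430084 -92.67606375 309.74299079] [ 0.19090907 -0.32374235 -0.28925513]
[ 0.17338385  1.63047346 17.77044695]
(array([485.53711985, -91.66728458]), np.float64(20.041818794640477))
(array([485.54042488, -91.69056564]), np.float64(19.86329066471991))
```

View pics/side6.png

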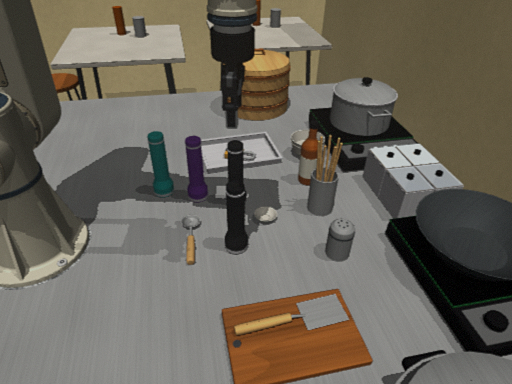

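B stands upright at (485.5, -91.7), about 1 mm from its starting place. Going back to A.

Emit:
{"name": "jog_arm", "arguments": {"series": [[0,0,0,0,0.2,2,1],[0,0,0,0,0.4,4,1],[0,0,0,0,0.4,4,1],[0,0,0,0,0.4,4,1],[0,0,0,0,0.2,2.5,1],[0,0,0,0,0,1.25,1],[0,0,0,0,0,0,1],[0,0,0,0,0,0,1],[0,0,0,0,0,0,1]]}}

```text
clock: 17.4
eef_pos: [514.8, 81.9, 308.9]
tcp_rot: [2.507, 1.57, -2.461]
contact_force: [0.2, -0.0, 0.1]
opening: 1.0
```

```bash
python3 - <<'E'
from h import *
s=r.sense(); print(s['clock'],s['eef_pos'],s['contact_force'])
print(rel([515,83.4,138]))
p,d=r.grab_frame('side')
cv2.imwrite("pics/side7.png",cv2.resize(p[90:260,130:340],None,fx=3.5,fy=3.5,interpolation=cv2.INTER_CUBIC)[:,:,::-1])
E
```

```text
17.4 [514.821476    81.94093483 308.88784733] [ 0.24447672 -0.04867253  0.12520804]
[1.70886953e+01 1.16009471e-02 1.56614159e-01]
```

View pics/side7.png

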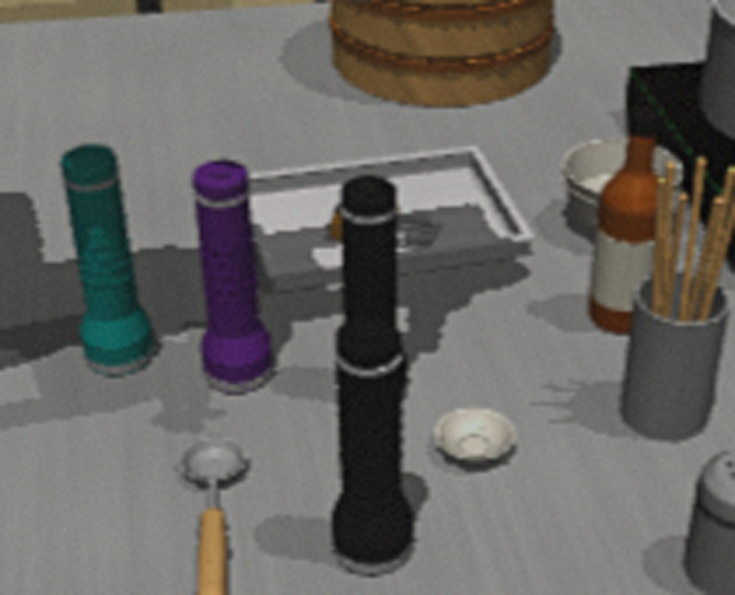

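Everything is in place, and B stands undisturbed at (372,450) in the crop. Gripping A.

Emit:
{"name": "jog_arm", "arguments": {"series": [[0,0,0,3,0,0.1,1],[0,0,0,3,0,0,1],[0,0,0,3,0,0,1],[0,0,0,2,0,0,1],[0,0,0,2,0,0,1],[0,0,0,2,0,0,1],[0,0,0,2,0,0,1],[0,0,0,0,0,0,1],[0,0,0,0,0,0,1],[0,0,0,0,0,0,1],[0,0,0,0,0,0,0],[0,0,0,0,0,0,0],[0,0,0,0,0,0,0],[0,0,0,0,0,0,0],[0,0,0,0,0,0,0],[0,0,0,0,0,0,0],[0,0,0,0,0,0,0],[0,0,0,0,0,0,0]], "force": 70}}

```text
clock: 19.25
eef_pos: [516.1, 84.4, 140.2]
tcp_rot: [-1.107, 1.569, 0.209]
contact_force: [-0.2, 1.2, 5.8]
opening: 0.458
```

Emit:
{"name": "jog_arm", "arguments": {"series": [[0,0,0,-0.3,0,0,0],[0,0,0,-0.7,0,0,0],[0,0,0,-1.2,0,0,0],[0,0,0,-1.8,0,0,0],[0,0,0,-2,0,0,0],[0,0,0,-2,0,0,0],[0,0,0,-1.5,0,0,0],[0,0,0,-1,0,0,0],[0,0,0,-0.5,0,0,0],[0,0,0,0,0,0,0],[0,0,0,0,0,0,0],[0,0,0,0,0,0,0]]}}

```text
clock: 20.45
eef_pos: [514.8, 84.0, 248.4]
tcp_rot: [1.982, 1.569, -2.985]
contact_force: [-1.0, -0.2, -5.2]
opening: 0.459
```

Emit:
{"name": "jog_arm", "arguments": {"series": [[0,0,0,0,0.05,0.5,0],[0,0,0,0,0.05,1,0],[0,0,0,0,0.1,1.5,0],[0,0,0,0,0.1,2,0],[0,0,0,0,0.1,2,0],[0,0,0,0,0.15,2,0],[0,0,0,0,0.15,2,0],[0,0,0,0,0.15,2,0],[0,0,0,0,0.15,2,0],[0,0,0,0,0.1,2,0],[0,0,0,0,0.1,2,0],[0,0,0,0,0.1,2,0],[0,0,0,0,0.05,1.5,0],[0,0,0,0,0.05,1,0],[0,0,0,0,0.05,1,0],[0,0,0,0,0,0.5,0],[0,0,0,0,0,0,0],[0,0,0,0,0,0,0],[0,0,0,0,0,0,0]]}}

```text
clock: 22.35
eef_pos: [564.3, 329.1, 249.2]
tcp_rot: [3.098, 1.57, -1.869]
contact_force: [-0.2, -0.8, -4.2]
opening: 0.46
```

```bash
python3 - <<'E'
from h import *
F=[]
for i in range(3):
    p,d=r.grab_frame('side'); F.append(r.sense()['contact_force'])
q,e=r.grab_frame('top'); s=r.sense()
print(np.mean(F,0),s['clock'],s['eef_pos'],s['opening'],np.abs(s['qvel']).max())
print(R.from_euler('xyz',s['tcp_rot']).as_matrix().round(4)); print(rel([565,330,243]))
np.savez("pics/side8.npz",p=p,d=d); np.savez("pics/top8.npz",p=q,d=e)
cv2.imwrite("pics/side8.png",p[:,:,::-1]); cv2.imwrite("pics/top8.png",q[:,:,::-1])
E
```

```text
[ 0.14167969  0.52489023 -4.17138463] 22.55 [564.33637669 329.3929006  249.31416156] 0.4581690290463722 0.0015273583584226736
[[ 1.000e-04 -9.676e-01  2.524e-01]
 [ 0.000e+00  2.524e-01  9.676e-01]
 [-1.000e+00 -1.000e-04  1.000e-04]]
[ 0.63142538 -0.04882799  0.07545753]
```

View pics/side8.png

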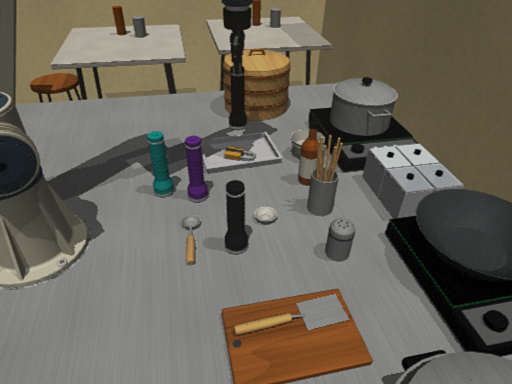

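View pics/top8.png

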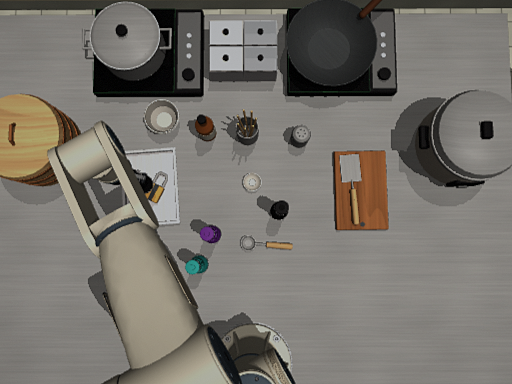

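The side view shows lamp A held upright over the tray, with its foot at about (238,125). B, the dish and the spoon are unmoved. I'll trim the height down by 6 mm.

Emit:
{"name": "jog_arm", "arguments": {"series": [[0,0,0,0.3,0,0.05,0],[0,0,0,0.3,0,0,0],[0,0,0,0,0,0,0],[0,0,0,0,0,0,0],[0,0,0,0,0,0,0],[0,0,0,0,0,0,0],[0,0,0,0,0,0,0],[0,0,0,0,0,0,0]]}}

```text
clock: 23.35
eef_pos: [564.5, 330.2, 243.3]
tcp_rot: [-0.765, 1.571, 0.551]
contact_force: [-0.9, 0.4, -3.9]
opening: 0.461
```

```bash
python3 - <<'E'
from h import *
p,d=r.grab_frame('side'); s=r.sense(); S=cloud('side',d)
print(s['clock'],s['eef_pos'],s['contact_force'],s['opening'],np.abs(s['qvel']).max())
m=(p.max(2)<110)&(abs(S[...,0]-565)<60)&(abs(S[...,1]-330)<60)&(S[...,2]>80)
print("lowest",np.percentile(S[m][:,2],[0,.5,1,2]))
for lo in (95,110,160,180,200,220): 
    w=S[m&(S[...,2]>lo)&(S[...,2]<lo+20)]; print(lo,len(w),circ(w),w[:,0].min(),w[:,0].max())
m=(p.max(2)<90)&(abs(S[...,0]-486)<40)&(abs(S[...,1]+92)<40)&(S[...,2]>90)&(S[...,2]<180); print("B",circ(S[m]))
def bright(k):
    q,e,W=load('top',k)
    for n,u0,u1,v0,v1,z0,z1 in (("dish",238,266,168,196,8,30),("spoon",235,296,234,254,3,40),("bottle",190,218,108,142,150,215),("pot",222,262,105,148,90,115),("shaker",285,315,118,150,80,110),("purple",198,222,222,246,180,200)):
        w=W[v0:v1,u0:u1].reshape(-1,3); w=w[(w[:,2]>z0)&(w[:,2]<z1)]; print(k,n,len(w),w.mean(0).round(1))
bright(0);bright(8)
cv2.imwrite("pics/side9.png",cv2.resize(p[0:190,150:330],None,fx=3,fy=3,interpolation=cv2.INTER_CUBIC)[:,:,::-1])
E
```

```text
23.4 [564.47161446 330.20562503 243.2201641 ] [ 0.28099345  0.33011782 -4.3236277 ] 0.45993107180269827 0.0020263702901430272
lowest [101.61274232 105.55561619 106.97409045 111.85995807]
95 63 (array([563.97522009, 328.92647458]), np.float64(28.0869572588156)) 534.6312624480249 593.4209705616815
110 111 (array([563.86881973, 329.0900601 ]), np.float64(27.76758386813144)) 534.6312624480249 593.4209705616815
160 76 (array([563.23973714, 327.08221953]), np.float64(18.435847816671455)) 543.9688435079805 582.1245735608272
180 82 (array([563.38843332, 327.44893903]), np.float64(18.87610945850353)) 542.7678274450574 582.0568771634889
200 87 (array([563.45979909, 327.70372793]), np.float64(19.081223698683832)) 542.3051450410057 581.7928877807926
220 87 (array([563.21068109, 327.25693862]), np.float64(19.1251747888938)) 542.806745204168 581.9229862389493
B (array([485.49861241, -91.74227526]), np.float64(19.917269325795534))
0 dish 182 [583.1  -5.5  14.1]
0 spoon 477 [378.3 -44.6  10.8]
0 bottle 94 [745.4 142.9 190.3]
0 pot 114 [742.   10.9 104.5]
0 shaker 260 [ 724.6 -159.5   92.3]
0 purple 163 [411.  126.5 189.6]
8 dish 186 [583.5  -3.7  13.7]
8 spoon 477 [377.8 -47.4  10.6]
8 bottle 96 [745.5 142.5 189.4]
8 pot 106 [738.8  11.1 104.2]
8 shaker 250 [ 725.  -159.8   92.2]
8 purple 161 [411.1 126.5 189.7]
```

View pics/side9.png

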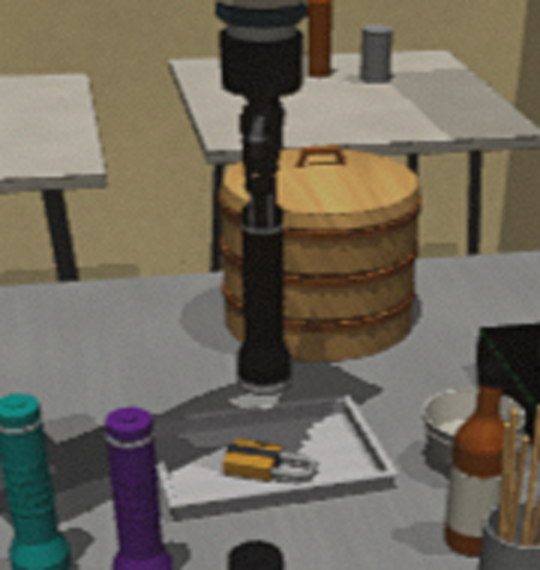

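The lamp is held still and upright, centred at about (564, 329) with its foot near z = 102 mm. Handing in.

```bash
python3 -c "
from rig import r
print(r.sign_off()); print(r.sense()['clock'])"
```

```text
the job is handed in; nothing more can be done
None
the job is handed in; nothing more can be done
```

I lifted each lamp about 6 cm and put it back. The left lamp (A) read about 4.2 N, or 0.43 kg, and the right lamp (B) about 2.3 N, or 0.23 kg, so A has the batteries. I then picked A up again, and at hand-in, at about 23 s of the 72 s, the arm was holding it over the tray.

**Last checks:**
- **Lamp A:** upright and still, centred at about (564, 329) against a tray centre of about (565, 330). Its foot is about 100 mm above the tray floor. I took "10 cm above" as the height of the foot; the task doesn't say which point it means.
- **Lamp B:** upright and released, about 1 mm from where it stood.
- **Other objects:** the bottle, shaker and purple lamp measured within 1 mm of their starting positions. The dish, spoon and pot differ by 2–3 mm. I put that down to the changed shadows and depth readings, since no contact was felt or seen. I only checked the padlock, turner and turquoise lamp by eye in the pictures, and they looked unmoved.
- **Weight reading:** B came out slightly above its stated maximum of 0.21 kg. The force readings vary by about 0.5 N, far less than the gap between the lamps.

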